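# Catch a food can rolling down the counter can rack

### The arm

A 6-joint arm with a two-finger parallel gripper is mounted at the origin on the work surface. World frame = base frame: x ahead of the robot, y to its left, z up, the work surface at z = 0. Lengths are in m, angles in rad, forces in N, time in s.
With the tool pointing down it reaches from about 0.325 to 1 m from the base axis. Payload 5.1 kg.
Tool frame: the origin (TCP) lies on the centre line of the jaws, within the pads' length; the fingertips stand 8 mm ahead of it and the grasp point (between the pads) lies 11 mm behind it; z points along the fingers, y is the line along which they close (so a half turn about z gives the same grasp; the last joint's range is limited). The gripper opens to 85 mm and grips with 20 to 120 N. Pads are 22 mm wide; open, the fingers measure 114 mm over their backs; the gripper's body (76 mm by 85 mm) begins 54 mm behind the grasp point. The pads swing forward as they close: fully open they stand 13 mm farther back than shut.
Start: joints at [-1.359, 0.124, 1.65, -0, 1.367, -0.083], TCP at [0.189, -0.622, 0.239] pointing down, gripper open.
Joint ranges: [-2.61, 2.61], [-1.02, 2.33], [0.03, 2.71], [-1.35, 4.49], [0.32, 2.68], [-2.91, 2.91]. Speed limits (rad/s): [2.57, 2.57, 3.14, 3.14, 3.14, 3.14].

### API

Orientations are given as a unit quaternion [x, y, z, w].
In Python, from plant import ctrl gives the robot as it stands.
- The arm moves only by the tool arm_command, never from a script. Its argument "targets" is a list of rows, each an object of numbers: "x", "y", "z": the shift along the tool's x, y, z in m; "roll": the turn about the tool's z in degrees; "grip": the opening, from -1 (shut) to 1 (fully open). In form: [{"x": .., "y": .., "z": .., "roll": .., "grip": ..}, ...]. A call has exactly 5 rows; each row shifts and turns the commanded pose from where the row before left it, along the tool's axes as they then stand; what a row does not reach is not made up. A row lasts 1/8 s, in which the tool goes at most 62.5 mm and 10.7 degrees, less where a joint would pass 70% of its speed; a pose out of reach is approached as far as the arm can. A call with a gripper value outside its range is refused whole. The fingers move at their own pace and stop on an object; the grip force is fixed at half the most. Time passes only in rows, so rows that do not move let the fingers close, or fill a call up. It gives the time, the measured TCP pose, the force, the opening and the grip force at its end, in the units of the state.
- ctrl.get_obs(): the state, without advancing time (a new reading comes with each control period).
- ctrl.camera(name): name is "side" or "top"; returns the picture (384x512x3 uint8, red, green, blue); there is no depth.
- ctrl.get_calibration(name): a dict with "fx", "fy", "cx", "cy" (pixels), "rvec" (rotation vector, rad) and "tvec" (3), from world to camera coordinates, as OpenCV has them. Camera axes: x right, y down, z forward; pixel columns grow to the right and rows downward; lengths in m; the calibration is good to about 2 mm. A picture is of the moment at which its call begins. get_calibration takes no time and is no camera call.
- ctrl.close_job(): hands the job in; it is judged then, once.
The state is a dict: "time": time; "q": joint angles; "dq": joint speeds; "joint_torque": joint torques, N m; "eef_pos": TCP position; "orientation": TCP orientation; "ft_force": force on the tool from outside, world axes, zero at the start; "torque": the same for the moment, N m; "gripper_width": finger opening in m; "finger_force": force on a finger pad.
Only numpy, scipy, OpenCV 4.12 (cv2) and the standard library are available. Lean on these libraries where they do the work, as an engineer would, in place of code of your own. Each camera call takes 0.05 s, during which the arm holds its last target. There are 200 camera calls.

### The job

Press the orange plunger of the can rack fully down so that the big red can rolls off under the wire cover, then catch it on the move from its downhill side with a hand that gives way: no bang, still rolling briskly when its middle passes the blue marks, braked to half its speed or less before the green marks, and standing still for two seconds before the yellow marks. Then ease it down until it rests gently against the red lip at the foot of the rack and take the hand away, without shifting the cruet, mug or spice jar.

Things in the scene. Friction and masses are not known exactly. Their poses are not given: they have to be found in the camera images.
- rack: White and aluminium can rack, fixed: one sloping lane, 128 mm wide inside, 670 mm long. Origin on the counter under the lane's middle; z up; x across (plunger on the -x side, towards the robot), +y uphill, -y downhill along the lane. The flat deck's top is at z = 0.060 + 0.030*y (m), from y = -0.34 to +0.33. Side walls 6 mm thick rise 31 mm above the deck over the whole length.
- cover_mouth (a point): Middle of the downhill edge of the wire cover, 117 mm above the deck at rack y = +0.020. The cover (bars up to 120 mm above the deck, posts beside the lane at y = 0.02, 0.17, 0.325) roofs the lane from here to its uphill end; downhill of it the lane is open from above. The can comes out here at 0.18 to 0.25 m/s, about 1.1 to 1.7 s after its release.
- can: Big red steel can lying across the lane, 99 mm diameter, 119 mm long (too big to pinch), 0.85 kg. Rolls like a solid cylinder. Origin at its centre, x along its axis; use the position only. Starts resting against the stop, at rack y = +0.145 to +0.267. Released, it gains speed at about 0.2 m/s2 at first, then 0.11. Blows from the hand must stay under 9 N (0.04 m/s is gentle).
- plunger (a joint): Orange release plunger, travel in m: 0 up (its stop blocks the can), 0.030 fully down against a hard stop (the stop is sunk into the deck and the can is free; beyond 0.024 counts). Pressing takes about 3 to 5 N; it stays where it is left.
- plunger_top (a point): Centre of the top of the plunger's round orange button, diameter 36 mm, on the rack's near side at rack x = -0.115, z = 0.170 up and 0.140 down. Its stop unit is clamped elsewhere along the lane each time: button at rack y = +0.09 to +0.21, 56 mm downhill of the waiting can's centre. Press straight down. The rack's wire cover is 29 mm beside the button's edge, and rises to z = 0.187 at most.
- blue_mark (a point): Middle of the deck between the two blue marks on the side walls, rack y = -0.100. On the last 100 mm uphill of this line (centre at rack y = 0 to -0.100) the can must keep rolling at 0.17 m/s or faster (untouched it does 0.2 to 0.3 m/s there), so it cannot be blocked by a resting or slow hand up there.
- green_mark (a point): Middle of the deck between the two green marks on the side walls, rack y = -0.180. By the time its centre passes this line the can must be slower than 0.17 m/s (untouched it passes at about 0.28 to 0.32 m/s), and stay so all the way down.
- yellow_mark (a point): Middle of the deck between the two yellow marks on the side walls, rack y = -0.250. The can must stand still (for 1 s at least) while its centre is uphill of this line, best between the green and the yellow marks.
- lip: Red lip across the foot of the lane, 8 mm thick, its uphill face at rack y = -0.330, standing 18 mm above the deck. Origin at its middle, at deck height. The can rests against it with its centre at rack y = -0.291. The fingers can pass over it. The can may hit it only gently (under 16 N: at 0.05 m/s or less, 0.03 is safe).
- cruet: Green glass oil cruet with cork, 139 mm tall, 84 mm foot, bystander. Origin under its centre.
- mug: Blue ceramic mug, 80 mm wide, 90 mm tall, bystander. Origin under its centre.
- spice: Amber spice jar, 44 mm wide, 100 mm tall, bystander. Origin under its centre.

How it is judged:
On the way, in this order (a step that is already met when the one before it is completed fails the run):
1. the plunger is pressed fully down (value of joint plunger above 0.024 m), for 0.1 s.
2. the can has rolled off, to where the open lane begins (y of can in the frame of rack below 0.02 m), for 0.1 s.
3. the can is brought to a standstill uphill of the yellow marks and kept still (y of can in the frame of rack above -0.25 m and linear speed of can below 0.03 m/s), for 1 s.
At the end, for the whole second after the job is handed in: The can lies at rest in the lane against the red lip (centre within 8 mm of its resting place uphill), the plunger is still down, and the hand touches nothing (y of can in the frame of rack between -0.305 and -0.283 m and x of can in the frame of rack between -0.01 and 0.01 m and z of can in the frame of rack between 0.092 and 0.11 m and linear speed of can below 0.02 m/s and value of joint plunger above 0.024 m).
It fails at once if the can is blocked or slowed under 0.17 m/s uphill of the blue marks (y of can in the frame of rack between -0.1 and 0 m and linear speed of can below 0.17 m/s).
It fails at once if the can runs past the green marks at over 0.17 m/s (y of can in the frame of rack below -0.18 m and linear speed of can above 0.17 m/s).
It fails at once if the can bangs against the hand (over 9 N) or the lip (over 16 N) (contact force between any of the arm, the fingers and can above 9 N or contact force between can and lip above 16 N).
It fails at once if the can is lifted or climbs out of the lane (z of can in the frame of rack above 0.145 m or z of can in the frame of rack below 0.08 m).
It fails at once if a bystander is shifted or knocked over (distance of any of cruet, mug, spice from where it was at the start of the episode above 0.03 m or angle between any of cruet, mug, spice's own z axis and vertical above 0.5 rad).
It also fails if it takes over 43 s, if anything falls off the work surface, if the arm or the gripper's body presses on something with over 40 N, if the wrist force passes 120 N, or if a joint passes its speed limit or range.

## Working session

There is one attempt and no reset: what is moved stays moved. The work goes in short steps, Python scripts to look and compute and a tool call to move; the robot and the scene stay as the last step left them, time stands still between calls to the robot, and variables do not carry over. Pictures are saved under pics/ and viewed, at most 10 in all, crops included, and the job is handed in when it is done.

Besides the shell and the picture viewer there is one more tool, called as name(argument=value, ...), one argument or row to a line, values as JSON. arm_command: Moves the arm, as the interface text tells. Its arguments: {"type":"object","properties":{"targets":{"type":"array"}},"required":["targets"]}

```bash
mkdir -p pics; ls; python3 - <<'E'
from plant import ctrl
import cv2,json
o=ctrl.get_obs(); print(o)
for n in("side","top"):
    im=ctrl.camera(n); cv2.imwrite(f"pics/{n}0.png",cv2.resize(im[:,:,::-1],(800,600),interpolation=cv2.INTER_CUBIC)); cv2.imwrite(f"{n}_raw.png",im[:,:,::-1])
    print(ctrl.get_calibration(n))
E
```

```text
pics
{'time': 0.0, 'q': array([-1.35861334e+00,  1.24527294e-01,  1.65168944e+00,  2.02835709e-05,
        1.36749101e+00, -8.25911103e-02]), 'dq': array([ 1.41063558e-04, -1.29312376e-03,  1.42796861e-03,  2.01384037e-04,
        5.52964152e-05,  1.79318852e-03]), 'joint_torque': array([ 1.90384977e-03, -4.23609066e+01, -3.65446758e+01,  2.95268535e-05,
        6.85467370e-03, -1.70014812e-05]), 'eef_pos': array([ 0.18869689, -0.62138286,  0.23802951]), 'orientation': array([ 9.89157926e-01,  1.46851894e-01, -5.85668432e-05, -1.05596974e-03]), 'ft_force': array([-0.09867955,  0.21740346, -0.14190597]), 'torque': array([ 0.04546691,  0.0350795 , -0.03335479]), 'finger_force': 0.0, 'gripper_width': 0.08518269063329947}
{'fx': 433.97053036970254, 'fy': 433.97053036970254, 'cx': 252.6807727057098, 'cy': 184.49537684903046, 'rvec': array([ 0.19552061, -2.61107561,  1.5507626 ]), 'tvec': array([0.581268  , 0.16438646, 1.07867208])}
{'fx': 462.4535613346776, 'fy': 462.4535613346776, 'cx': 252.37725154038495, 'cy': 185.54207349003676, 'rvec': array([ 2.13995781, -2.15382393,  0.15858158]), 'tvec': array([-0.03328703,  0.63282663,  1.17010037])}
```

View pics/side0.png

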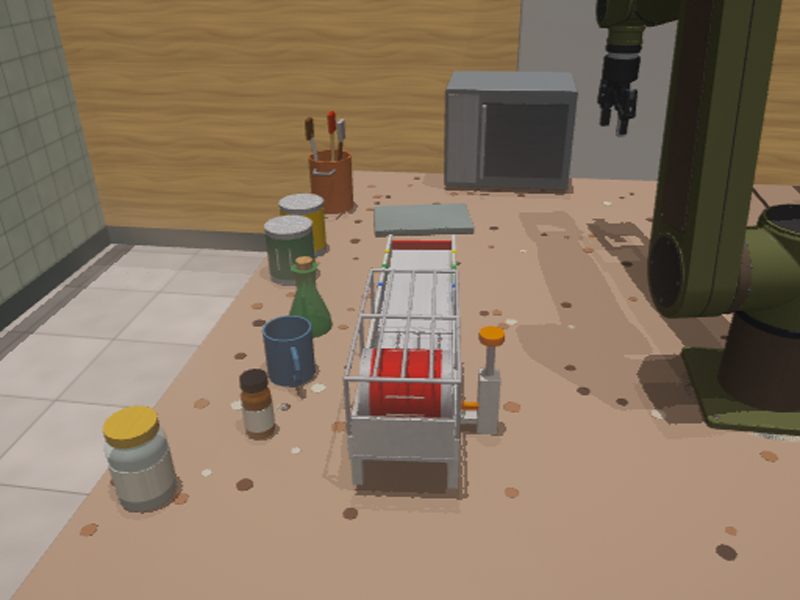

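View pics/top0.png

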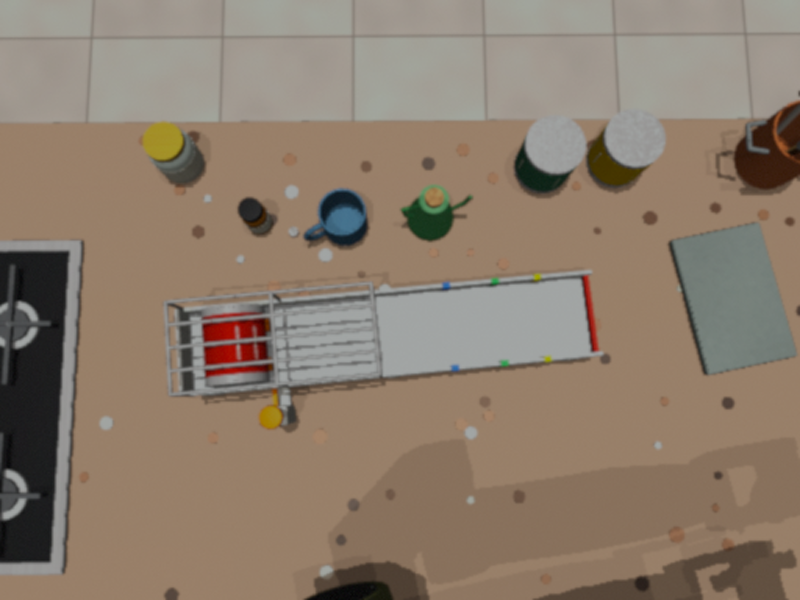

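The side view shows the can under the cover and the plunger button at about (491,336). The top view shows the button at about (270,417), blue marks at (446,286)/(455,368), green at (494,282)/(505,363), yellow at (537,278)/(548,359), and the lip at (585–597, 276–352). I'll enlarge crops to get precise pixels.

```bash
python3 - <<'E'
import cv2
im=cv2.imread("top_raw.png")
cv2.imwrite("pics/crop1.png",cv2.resize(im[165:265,230:390],(800,500),interpolation=cv2.INTER_CUBIC))
cv2.imwrite("pics/crop2.png",cv2.resize(im[170:280,95:255],(800,550),interpolation=cv2.INTER_CUBIC))
E
```

```text
(no output)
```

View pics/crop1.png

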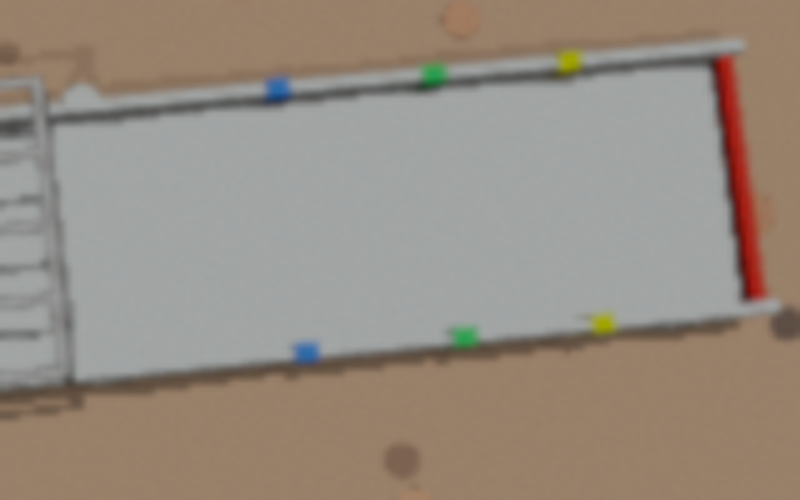

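View pics/crop2.png

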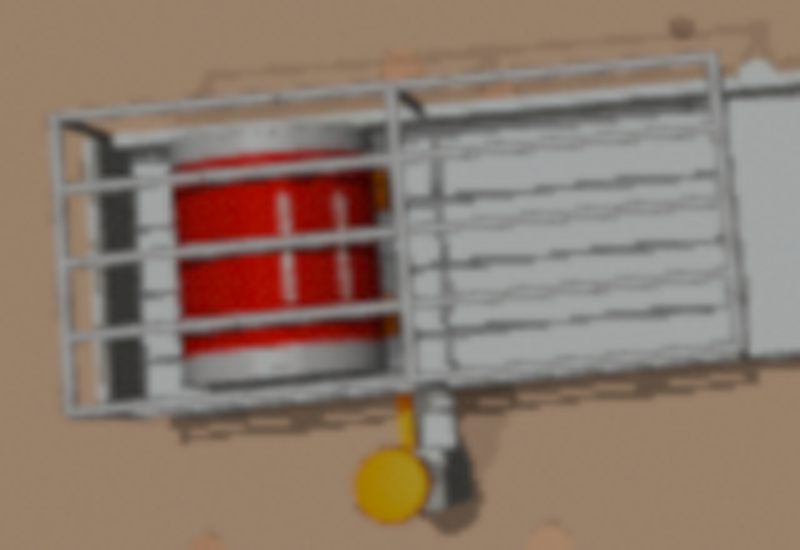

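Crop 1 (5x, offset 230,165) shows blue at (278,90)/(306,353), green at (434,76)/(465,338), yellow at (569,62)/(602,324), and the lip's uphill face from (715,60) to (745,300). Crop 2 (offset 95,170) shows the button centre at (391,484) and the can's red band at x≈177–380.

```bash
cat > h.py <<'E'
import numpy as np, cv2, json, os
from scipy.optimize import least_squares
def proj(c,P):
    K=np.array([[c['fx'],0,c['cx']],[0,c['fy'],c['cy']],[0,0,1]])
    return cv2.projectPoints(np.asarray(P,float).reshape(-1,3),c['rvec'],c['tvec'],K,None)[0].reshape(-1,2)
def Rk(p,P):  # rack->world
    P=np.asarray(P,float).reshape(-1,3); c,s=np.cos(p[2]),np.sin(p[2])
    return np.c_[p[0]+c*P[:,0]-s*P[:,1],p[1]+s*P[:,0]+c*P[:,1],P[:,2]]
def toR(p,w):
    c,s=np.cos(p[2]),np.sin(p[2]); d=np.asarray(w[:2])-p[:2]; return np.array([c*d[0]+s*d[1],-s*d[0]+c*d[1],w[2]])
deck=lambda y:.06+.03*y
def red(im):   # undistorted red blob mask -> bounding of its columns in row band
    h=cv2.cvtColor(im,cv2.COLOR_RGB2HSV); return ((h[...,0]<6)|(h[...,0]>174))&(h[...,1]>190)&(h[...,2]>60)
E
cat > fit.py <<'E'
from h import *
from plant import ctrl
ct=ctrl.get_calibration("top"); cs=ctrl.get_calibration("side")
f=lambda u,v,ou,ov:[(u+.5)/5-.5+ou,(v+.5)/5-.5+ov]
A=[(278,90),(306,353),(434,76),(465,338),(569,62),(602,324),(715,60),(745,300)]
pix=[f(*a,230,165) for a in A]+[f(391,484,95,170)]
def pts(b): 
    P=[[s*.067,y,deck(y)+.032] for y in(-.1,-.18,-.25) for s in(1,-1)]
    return P+[[.064,-.33,deck(-.33)+.018],[-.064,-.33,deck(-.33)+.018],[-.115,b,.17]]
sb=[(491+.5)/1.5625-.5,(332+.5)/1.5625-.5]
def res(x,side=False):
    r=(proj(ct,Rk(x[:3],pts(x[3])))-pix).ravel()
    return r
s=least_squares(res,[.55,-.1,0,.15]); x=s.x
print(x,s.fun.reshape(-1,2).round(2).tolist())
print("side button",proj(cs,Rk(x[:3],[[-.115,x[3],.17]])),sb)
json.dump(list(x),open("rack.json","w"))
print("button world",Rk(x,[[-.115,x[3],.17]]),"yaw deg",np.degrees(x[2]))
for y in (.02,-.1,-.25): print(y,Rk(x,[[0,y,deck(y)]]))
im=cv2.imread("top_raw.png")[:,:,::-1].copy()
m=red(im); v,u=np.nonzero(m&(np.arange(512)<260)); print("red",len(u),u.min(),u.max(),np.median(u),v.min(),v.max())
print("can pred",proj(ct,Rk(x,[[0,x[3]+.056,deck(x[3]+.056)+h] for h in (.0495,.099)])))
E
python3 fit.py
```

```text
[ 0.55834392 -0.02649887  0.09001895  0.18470393] [[-0.23, -0.28], [-0.11, -0.09], [-0.27, -0.32], [-0.25, -0.14], [-0.16, 0.0], [-0.1, -0.0], [0.19, -0.36], [0.91, 0.92], [0.02, 0.22]]
side button [[314.4112205  211.95473214]] [314.06, 212.3]
button world [[0.42720515 0.147119   0.17      ]] yaw deg 5.1577059524290165
0.02 [[ 0.55654598 -0.00657985  0.0606    ]]
-0.1 [[ 0.56733367 -0.12609397  0.057     ]]
-0.25 [[ 0.58081828 -0.27548663  0.0525    ]]
red 798 130 170 147.0 201 239
can pred [[150.28838705 220.7718867 ]
 [145.70494555 219.30267138]]
```

arm_command(
  targets=[
    {"x": 0, "y": 0, "z": 0, "roll": -10.5, "grip": -1},
    {"x": 0, "y": 0, "z": 0, "roll": -10.5, "grip": -1},
    {"x": 0, "y": 0, "z": 0, "roll": -10.5, "grip": -1},
    {"x": 0, "y": 0, "z": 0, "roll": -10.5, "grip": -1},
    {"x": 0, "y": 0, "z": 0, "roll": -10.5, "grip": -1},
  ],
)

```text
time: 0.72
eef_pos: [0.1888, -0.6216, 0.2386]
orientation: [0.82, 0.572, 0.0, -0.001]
ft_force: [-0.4, -0.3, 0.7]
gripper_width: -0.0
finger_force: 0.0
```

arm_command(
  targets=[
    {"x": 0, "y": 0, "z": 0, "roll": -10, "grip": -1},
    {"x": 0, "y": 0, "z": 0, "roll": -10, "grip": -1},
    {"x": 0, "y": 0, "z": 0, "roll": -5.5, "grip": -1},
    {"x": 0, "y": 0, "z": 0, "roll": 0, "grip": -1},
    {"x": 0, "y": 0, "z": 0, "roll": 0, "grip": -1},
  ],
)

```text
time: 1.35
eef_pos: [0.1888, -0.6218, 0.2389]
orientation: [0.677, 0.736, 0.0, -0.0]
ft_force: [0.1, -0.3, -0.6]
gripper_width: 0.0002
finger_force: 0.0
```

```bash
cat >> h.py <<'E'
rk=np.array(json.load(open("rack.json")))
def st():
    from plant import ctrl
    from scipy.spatial.transform import Rotation as R
    o=ctrl.get_obs(); M=R.from_quat(o['orientation']).as_matrix()
    print("t",round(o['time'],3),"rackpos",toR(rk,o['eef_pos']).round(4),"xaxis yaw-90-rack",round(np.degrees(np.arctan2(M[1,0],M[0,0])-rk[2])-90,2),"zax",M[:,2].round(3),"q",o['q'].round(2),"dq",np.abs(o['dq']).max().round(3),"F",o['ft_force'].round(2),"w",round(o['gripper_width'],4))
    return o
E
python3 -c "from h import *;st();print(rk)"
```

```text
t 1.35 rackpos [-0.4216 -0.5596  0.2389] xaxis yaw-90-rack -0.35 zax [-0.     0.001 -1.   ] q [-1.36  0.12  1.65 -0.    1.37 -1.44] dq 0.008 F [ 0.13 -0.32 -0.56] w 0.0002
[ 0.55834392 -0.02649887  0.09001895  0.18470393]
```

arm_command(
  targets=[
    {"x": 0.04, "y": 0.045, "z": 0, "roll": -0.35, "grip": -1},
    {"x": 0.04, "y": 0.045, "z": 0, "roll": 0, "grip": -1},
    {"x": 0.04, "y": 0.045, "z": 0, "roll": 0, "grip": -1},
    {"x": 0.04, "y": 0.045, "z": 0, "roll": 0, "grip": -1},
    {"x": 0.04, "y": 0.045, "z": 0, "roll": 0, "grip": -1},
  ],
)

```text
time: 1.98
eef_pos: [0.396, -0.4009, 0.2395]
orientation: [0.675, 0.738, -0.0, 0.0]
ft_force: [0.1, 0.6, -0.8]
gripper_width: -0.0
finger_force: 0.0
```

arm_command(
  targets=[
    {"x": 0.057, "y": 0.015, "z": 0, "roll": 0, "grip": -1},
    {"x": 0.057, "y": 0.015, "z": 0, "roll": 0, "grip": -1},
    {"x": 0.057, "y": 0.015, "z": 0, "roll": 0, "grip": -1},
    {"x": 0.057, "y": 0.015, "z": 0, "roll": 0, "grip": -1},
    {"x": 0.057, "y": 0.015, "z": 0, "roll": 0, "grip": -1},
  ],
)

```text
time: 2.6
eef_pos: [0.4435, -0.11, 0.2396]
orientation: [0.675, 0.738, 0.0, 0.0]
ft_force: [0.7, 0.5, 0.5]
gripper_width: 0.0
finger_force: 0.0
```

```bash
python3 -c "from h import *;st()"
```

```text
t 2.6 rackpos [-0.1219 -0.0729  0.2396] xaxis yaw-90-rack -0.0 zax [ 0.001 -0.    -1.   ] q [-0.36 -0.32  2.06  0.    1.4  -0.45] dq 0.999 F [0.71 0.52 0.5 ] w 0.0
```

arm_command(
  targets=[
    {"x": 0.058, "y": 0.0066, "z": 0, "roll": 0, "grip": -1},
    {"x": 0.058, "y": 0, "z": 0, "roll": 0, "grip": -1},
    {"x": 0.058, "y": 0, "z": 0, "roll": 0, "grip": -1},
    {"x": 0.055, "y": 0, "z": 0.01, "roll": 0, "grip": -1},
    {"x": 0.0303, "y": 0, "z": 0.034, "roll": 0, "grip": -1},
  ],
)

```text
time: 3.22
eef_pos: [0.4275, 0.1497, 0.1975]
orientation: [0.673, 0.739, 0.003, 0.002]
ft_force: [0.1, -1.1, -0.6]
gripper_width: -0.0001
finger_force: 0.0
```

```bash
python3 - <<'E'
from h import *
o=st()
from plant import ctrl
ims=[ctrl.camera(n)[:,:,::-1] for n in("top","side")]
a=cv2.resize(ims[0][170:280,95:255],(400,275),interpolation=cv2.INTER_CUBIC); b=cv2.resize(ims[1][150:300,200:340],(400,429),interpolation=cv2.INTER_CUBIC)
o=np.zeros((429,800,3),np.uint8); o[:275,:400]=a; o[:,400:]=b; cv2.imwrite("pics/hover.png",o); st()
E
```

```text
t 3.225 rackpos [-0.1145  0.1872  0.1975] xaxis yaw-90-rack 0.17 zax [ 0.006  0.002 -1.   ] q [ 0.22 -0.31  2.12  0.    1.32  0.13] dq 0.555 F [ 0.08 -1.12 -0.6 ] w -0.0001
t 3.325 rackpos [-0.1185  0.1867  0.1915] xaxis yaw-90-rack 0.28 zax [-0.007 -0.001 -1.   ] q [ 0.22 -0.3   2.13  0.    1.32  0.12] dq 0.055 F [-0.38 -0.2  -0.21] w 0.0
```

View pics/hover.png

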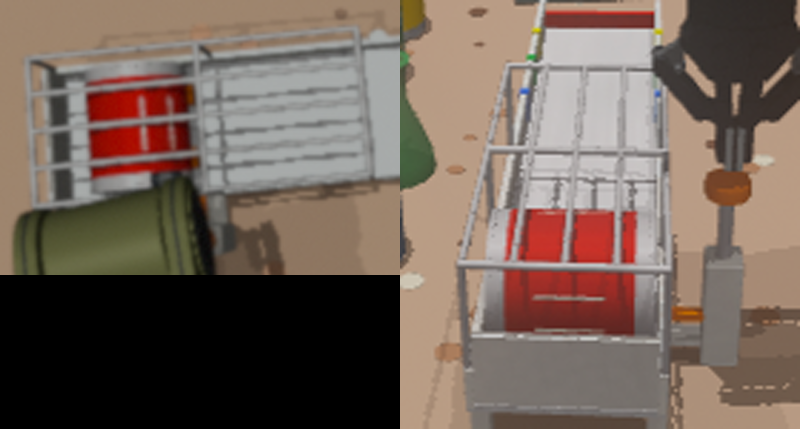

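The fingertips stand right over the button. Next I'll write the can tracker and check it on the start pictures, then settle closer to the button.

arm_command(
  targets=[
    {"x": 0, "y": 0, "z": 0.006, "roll": 0, "grip": -1},
    {"x": 0, "y": 0, "z": 0, "roll": 0, "grip": -1},
    {"x": 0, "y": 0, "z": 0, "roll": 0, "grip": -1},
    {"x": 0, "y": 0, "z": 0, "roll": 0, "grip": -1},
    {"x": 0, "y": 0, "z": 0, "roll": 0, "grip": -1},
  ],
)

```text
time: 3.95
eef_pos: [0.4267, 0.1467, 0.1897]
orientation: [0.674, 0.738, 0.0, 0.0]
ft_force: [-0.5, 0.1, -0.1]
gripper_width: 0.0002
finger_force: 0.0
```

```bash
cat > track.py <<'E'
from h import *
from scipy.optimize import minimize_scalar, brentq
import sys, time
a=np.linspace(0,2*np.pi,60,endpoint=False); RR=.0495
def model(c,y,hl=.043):
    P=[[s*hl,y+RR*np.cos(t),deck(y)+RR+RR*np.sin(t)] for s in(-1,1) for t in a]
    return cv2.convexHull(proj(c,Rk(rk,P)).astype(np.float32))
def cen(h):
    m=cv2.moments(h); return np.array([m['m10'],m['m01']])/m['m00'], m['m00']
def meas(c,im,top):
    m=red(np.ascontiguousarray(im)).astype(np.uint8)
    if top: m[:,362:]=0
    else: m[:163]=0
    m=cv2.morphologyEx(m,cv2.MORPH_CLOSE,np.ones((7,7)))
    n,l,s,_=cv2.connectedComponentsWithStats(m); 
    if n<2: return None
    k=1+np.argmax(s[1:,4]); p=np.argwhere(l==k)[:,::-1].astype(np.float32)
    h=cv2.convexHull(p); C,A=cen(h)
    y=minimize_scalar(lambda y:np.sum((cen(model(c,y))[0]-C)**2),bounds=(-.3,.3),method='bounded').x
    Cm,Am=cen(model(c,y)); return round(y,4),(C-Cm).round(1).tolist(),round(A/Am,2)
def look(ns=("top","side")):
    from plant import ctrl
    r=[]
    for n in ns:
        t=ctrl.get_obs()['time']; im=ctrl.camera(n); cv2.imwrite(f"raw_{n}_{t:.3f}.png",im[:,:,::-1])
        r.append((round(t,3),n,meas(ctrl.get_calibration(n),im,n=="top"))); print(r[-1])
    return r
E
python3 - <<'E'
from track import *
from plant import ctrl
st(); print("expect",rk[3]+.056)
for n in("top","side"):
    print(n,meas(ctrl.get_calibration(n),cv2.imread(n+"_raw.png")[:,:,::-1],n=="top"))
E
```

```text
t 3.95 rackpos [-0.1155  0.1844  0.1897] xaxis yaw-90-rack 0.04 zax [ 0.001  0.    -1.   ] q [ 0.21 -0.3   2.13  0.    1.31  0.12] dq 0.005 F [-0.49  0.05 -0.08] w 0.0002
expect 0.24070393336242268
top (np.float64(0.2411), [0.0, 0.0], 0.86)
side (np.float64(0.2112), [-0.3, -0.0], 0.62)
```

arm_command(
  targets=[
    {"x": 0, "y": 0, "z": 0.02, "roll": 0, "grip": -1},
    {"x": 0, "y": 0, "z": 0.02, "roll": 0, "grip": -1},
    {"x": 0, "y": 0, "z": -0.035, "roll": 0, "grip": -1},
    {"x": -0.05, "y": 0, "z": -0.015, "roll": 0, "grip": 0},
    {"x": -0.06, "y": 0, "z": 0, "roll": 0, "grip": 0},
  ],
)

```text
time: 4.58
eef_pos: [0.4377, 0.0368, 0.2016]
orientation: [0.673, 0.74, 0.001, 0.002]
ft_force: [0.5, -0.1, -0.1]
gripper_width: 0.036
finger_force: 0.0
```

```bash
python3 - <<'E'
from track import *
st(); look(("top","side"))
E
```

```text
t 4.575 rackpos [-0.1145  0.0739  0.2016] xaxis yaw-90-rack 0.26 zax [ 0.004 -0.    -1.   ] q [-0.04 -0.34  2.14  0.    1.34 -0.13] dq 1.126 F [ 0.52 -0.05 -0.14] w 0.036
(4.575, 'top', (np.float64(0.2269), [0.0, 0.1], 0.74))
(4.625, 'side', (np.float64(0.1834), [0.2, 0.0], 0.51))
```

arm_command(
  targets=[
    {"x": -0.06, "y": 0, "z": 0, "roll": 0, "grip": 0},
    {"x": -0.06, "y": 0, "z": 0, "roll": 0, "grip": 0},
    {"x": -0.044, "y": 0.03, "z": 0.03, "roll": 0, "grip": 0},
    {"x": 0, "y": 0.045, "z": 0.04, "roll": 0, "grip": 0},
    {"x": 0, "y": 0.0405, "z": 0.0297, "roll": 0, "grip": 0},
  ],
)

```text
time: 5.3
eef_pos: [0.5673, -0.1155, 0.0978]
orientation: [0.675, 0.738, -0.0, -0.001]
ft_force: [0.2, -0.6, 1.0]
gripper_width: 0.0426
finger_force: 0.0
```

```bash
python3 - <<'E'
from track import *
st(); look(("top","top")); st()
E
```

```text
t 5.3 rackpos [ 0.001  -0.0895  0.0978] xaxis yaw-90-rack -0.01 zax [-0.001  0.001 -1.   ] q [-0.29  0.1   1.93  0.    1.12 -0.38] dq 0.946 F [ 0.24 -0.6   0.97] w 0.0426
(5.3, 'top', (np.float64(0.1322), [0.0, 0.1], 0.78))
(5.35, 'top', (np.float64(0.1267), [0.0, 0.3], 0.82))
t 5.4 rackpos [ 0.     -0.0879  0.0937] xaxis yaw-90-rack 0.13 zax [-0.008  0.003 -1.   ] q [-0.29  0.11  1.93  0.    1.12 -0.38] dq 0.106 F [-0.83  0.17 -1.57] w 0.0428
```

```bash
python3 - <<'E'
from track import *
r=[]
for i in range(10):
    r+=look(("top",))
    if r[-1][2] and r[-1][2][0]<.045: break
T=np.array([4.575,5.3,5.35]+[a[0] for a in r]); Y=np.array([.2269,.1322,.1267]+[float(a[2][0]) for a in r])
print(np.polyfit(T[1:]-T[-1],Y[1:],1),np.polyfit(T[1:]-T[-1],Y[1:],2)); st()
E
```

```text
(5.4, 'top', (np.float64(0.1187), [0.0, 0.1], 0.84))
(5.45, 'top', (np.float64(0.1092), [0.0, 0.2], 0.84))
(5.5, 'top', (np.float64(0.0992), [0.0, 0.4], 0.83))
(5.55, 'top', (np.float64(0.0906), [-0.0, -0.0], 0.85))
(5.6, 'top', (np.float64(0.0808), [0.0, 0.3], 0.83))
(5.65, 'top', (np.float64(0.0717), [-0.0, -0.2], 0.82))
(5.7, 'top', (np.float64(0.0661), [-0.0, -0.1], 0.73))
(5.75, 'top', (np.float64(0.0487), [-0.0, -0.0], 0.86))
(5.8, 'top', (np.float64(0.0373), [-0.0, -0.4], 0.86))
[-0.18867273  0.04203182] [-0.09384615 -0.2355958   0.03851259]
t 5.85 rackpos [ 0.0002 -0.0894  0.1012] xaxis yaw-90-rack 0.07 zax [ 0.003 -0.001 -1.   ] q [-0.29  0.09  1.93  0.    1.12 -0.39] dq 0.009 F [-0.39 -0.9  -0.4 ] w 0.043
```

```bash
python3 - <<'E'
from track import *
r=look(("top","top"))
T=np.array([5.3,5.35,5.4,5.45,5.5,5.55,5.6,5.65,5.7,5.75,5.8]+[a[0] for a in r]); Y=np.array([.1322,.1267,.1187,.1092,.0992,.0906,.0808,.0717,.0661,.0487,.0373]+[float(a[2][0]) for a in r])
T=T-5.95
for a in (.11,.15,.19):
    p=np.polyfit(T,Y+.5*a*T*T,1); print(a,p.round(4),(Y-(np.polyval(p,T)-.5*a*T*T)).round(4))
    print([round(float(np.polyval(p,t)-.055*t*t),4) for t in (.125,.25,.375,.5,.625)])
print(np.polyfit(T,Y,2)); st()
E
```

```text
(5.85, 'top', (np.float64(0.0284), [-0.1, -0.7], 0.81))
(5.9, 'top', (np.float64(0.0187), [-0.1, -1.0], 0.77))
0.11 [-0.2324  0.0064] [-0.0021  0.0006  0.0011  0.0003 -0.0007  0.     -0.0002  0.0005  0.005
 -0.002  -0.0027 -0.0007  0.0008]
[-0.0235, -0.0551, -0.0885, -0.1235, -0.1603]
0.15 [-0.2464  0.0047] [-0.001   0.0012  0.0012  0.0001 -0.0012 -0.0006 -0.0009 -0.0001  0.0045
 -0.0022 -0.0026 -0.0002  0.0019]
[-0.027, -0.0604, -0.0955, -0.1323, -0.1708]
0.19 [-0.2604  0.0029] [ 0.0001  0.0017  0.0013 -0.0002 -0.0017 -0.0013 -0.0016 -0.0008  0.004
 -0.0025 -0.0025  0.0004  0.003 ]
[-0.0305, -0.0656, -0.1025, -0.141, -0.1813]
[-0.06907093 -0.24227273  0.00518322]
t 5.95 rackpos [ 1.000e-04 -8.930e-02  1.006e-01] xaxis yaw-90-rack 0.07 zax [ 0.002 -0.    -1.   ] q [-0.29  0.09  1.93  0.    1.12 -0.39] dq 0.008 F [-0.31 -0.24 -0.56] w 0.0426
```

```bash
python3 - <<'E'
from track import *
from plant import ctrl
c=ctrl.get_calibration("top"); ims=[]
for f,y in (("raw_top_5.850.png",.026),("raw_top_5.900.png",.016)):
    im=cv2.imread(f)[150:280,180:310]; im=cv2.resize(im,None,fx=3,fy=3,interpolation=cv2.INTER_CUBIC)
    h=((model(c,y).reshape(-1,2)-[180,150]+.5)*3-.5).round().astype(int); cv2.polylines(im,[h],True,(255,255,0),1); ims.append(im)
cv2.imwrite("pics/last.png",np.hstack(ims))
E
```

```text
(no output)
```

View pics/last.png

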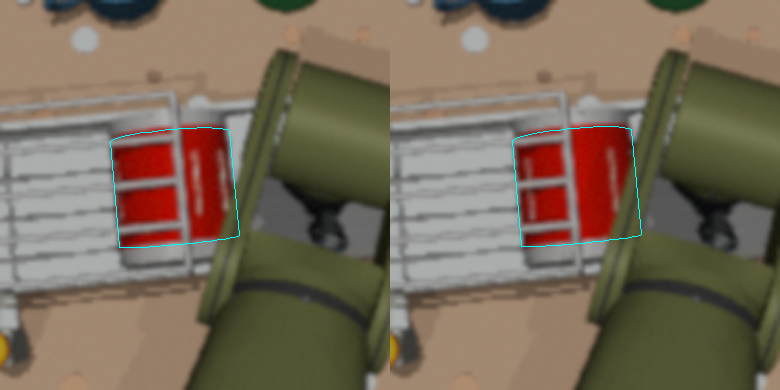

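Outlines drawn at y=0.026 and 0.016 line up with the red can in both frames. That puts the can at y≈0.0035 now, moving at about 0.24 m/s. I'm catching it now.

arm_command(
  targets=[
    {"x": -0.008, "y": 0, "z": 0.001, "roll": 0, "grip": 0},
    {"x": -0.0295, "y": 0, "z": 0.001, "roll": 0, "grip": 0},
    {"x": -0.03, "y": 0, "z": 0.001, "roll": 0, "grip": 0},
    {"x": -0.029, "y": 0, "z": 0.001, "roll": 0, "grip": 0},
    {"x": -0.025, "y": 0, "z": 0.001, "roll": 0, "grip": 0},
  ],
)

```text
time: 6.58
eef_pos: [0.5775, -0.2379, 0.0945]
orientation: [0.674, 0.739, -0.0, 0.0]
ft_force: [0.3, 0.9, -0.1]
gripper_width: 0.0428
finger_force: 0.0
```

arm_command(
  targets=[
    {"x": -0.021, "y": 0, "z": 0.001, "roll": 0, "grip": 0},
    {"x": -0.017, "y": 0, "z": 0.001, "roll": 0, "grip": 0},
    {"x": -0.013, "y": 0, "z": 0.0005, "roll": 0, "grip": 0},
    {"x": -0.009, "y": 0, "z": 0.0005, "roll": 0, "grip": 0},
    {"x": -0.005, "y": 0, "z": 0, "roll": 0, "grip": 0},
  ],
)

```text
time: 7.2
eef_pos: [0.5836, -0.3012, 0.0916]
orientation: [0.674, 0.739, 0.0, -0.0]
ft_force: [0.5, 0.1, 0.3]
gripper_width: 0.0426
finger_force: 0.0
```

arm_command(
  targets=[
    {"x": -0.002, "y": 0, "z": 0, "roll": 0, "grip": 0},
    {"x": 0, "y": 0, "z": 0, "roll": 0, "grip": 0},
    {"x": 0, "y": 0, "z": 0, "roll": 0, "grip": 0},
    {"x": 0, "y": 0, "z": 0, "roll": 0, "grip": 0},
    {"x": 0, "y": 0, "z": 0, "roll": 0, "grip": 0},
  ],
)

```text
time: 7.82
eef_pos: [0.5838, -0.3029, 0.0917]
orientation: [0.674, 0.739, 0.0, 0.0]
ft_force: [-0.4, -0.3, -0.7]
gripper_width: 0.0425
finger_force: 0.2
```

```bash
python3 - <<'E'
from track import *
st(); r=look(("top","side"))
ims=[cv2.imread(f"raw_{a[1]}_{a[0]:.3f}.png") for a in r]
a=cv2.resize(ims[0][150:280,230:390],(400,325)); b=cv2.resize(ims[1][130:230,210:330],(400,333))
o=np.zeros((333,800,3),np.uint8); o[:325,:400]=a; o[:,400:]=b; cv2.imwrite("pics/caught.png",o)
E
```

```text
t 7.825 rackpos [ 0.0005 -0.2776  0.0917] xaxis yaw-90-rack 0.09 zax [ 0. -0. -1.] q [-0.56  0.27  1.75  0.    1.13 -0.65] dq 0.002 F [-0.4  -0.28 -0.75] w 0.0425
(7.825, 'top', (np.float64(-0.2082), [-0.3, -3.0], 0.69))
(7.875, 'side', None)
```

View pics/caught.png

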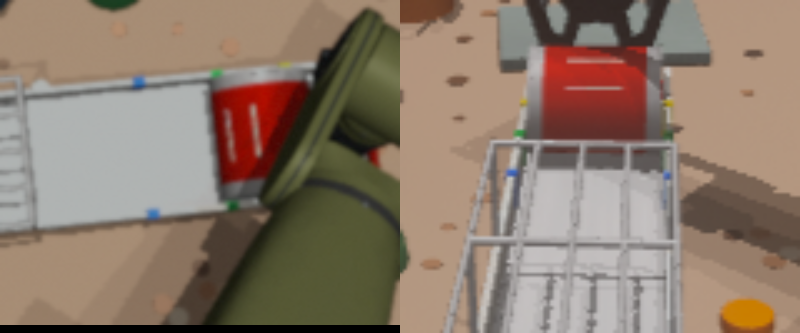

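The can is standing between the green and yellow marks, against the fingers, with its uphill edge at about (212,90–200) in the top crop. I'll hold it for two seconds, then ease it down.

arm_command(
  targets=[
    {"x": 0, "y": 0, "z": 0, "roll": 0, "grip": 0},
    {"x": 0, "y": 0, "z": 0, "roll": 0, "grip": 0},
    {"x": 0, "y": 0, "z": 0, "roll": 0, "grip": 0},
    {"x": 0, "y": 0, "z": 0, "roll": 0, "grip": 0},
    {"x": 0, "y": 0, "z": 0, "roll": 0, "grip": 0},
  ],
)

```text
time: 8.55
eef_pos: [0.5837, -0.303, 0.0916]
orientation: [0.674, 0.739, -0.0, -0.0]
ft_force: [0.3, 0.2, 0.1]
gripper_width: 0.0425
finger_force: 0.1
```

arm_command(
  targets=[
    {"x": 0, "y": 0, "z": 0, "roll": 0, "grip": 0},
    {"x": 0, "y": 0, "z": 0, "roll": 0, "grip": 0},
    {"x": 0, "y": 0, "z": 0, "roll": 0, "grip": 0},
    {"x": 0, "y": 0, "z": 0, "roll": 0, "grip": 0},
    {"x": 0, "y": 0, "z": 0, "roll": 0, "grip": 0},
  ],
)

```text
time: 9.18
eef_pos: [0.5837, -0.303, 0.0916]
orientation: [0.674, 0.739, -0.0, -0.0]
ft_force: [0.2, -0.2, -0.8]
gripper_width: 0.0428
finger_force: 0.0
```

arm_command(
  targets=[
    {"x": 0, "y": 0, "z": 0, "roll": 0, "grip": 0},
    {"x": 0, "y": 0, "z": 0, "roll": 0, "grip": 0},
    {"x": 0, "y": 0, "z": 0, "roll": 0, "grip": 0},
    {"x": 0, "y": 0, "z": 0, "roll": 0, "grip": 0},
    {"x": -0.001, "y": 0, "z": 0, "roll": 0, "grip": 0},
  ],
)

```text
time: 9.8
eef_pos: [0.5838, -0.304, 0.0916]
orientation: [0.674, 0.739, 0.0, -0.0]
ft_force: [0.3, -0.9, -0.9]
gripper_width: 0.043
finger_force: 0.0
```

arm_command(
  targets=[
    {"x": -0.002, "y": 0, "z": 0, "roll": 0, "grip": 0},
    {"x": -0.003, "y": 0, "z": 0, "roll": 0, "grip": 0},
    {"x": -0.003, "y": 0, "z": 0, "roll": 0, "grip": 0},
    {"x": -0.003, "y": 0, "z": 0, "roll": 0, "grip": 0},
    {"x": -0.003, "y": 0, "z": 0, "roll": 0, "grip": 0},
  ],
)

```text
time: 10.42
eef_pos: [0.5851, -0.3182, 0.0916]
orientation: [0.674, 0.739, 0.0, 0.0]
ft_force: [-0.2, 0.1, -0.4]
gripper_width: 0.0428
finger_force: 0.0
```

arm_command(
  targets=[
    {"x": -0.003, "y": 0, "z": 0, "roll": 0, "grip": 0},
    {"x": -0.003, "y": 0, "z": 0, "roll": 0, "grip": 0},
    {"x": -0.003, "y": 0, "z": 0, "roll": 0, "grip": 0},
    {"x": -0.003, "y": 0, "z": 0, "roll": 0, "grip": 0},
    {"x": -0.003, "y": 0, "z": 0, "roll": 0, "grip": 0},
  ],
)

```text
time: 11.05
eef_pos: [0.5865, -0.3331, 0.0916]
orientation: [0.674, 0.739, 0.0, 0.0]
ft_force: [-0.4, -0.2, 0.5]
gripper_width: 0.0425
finger_force: 0.0
```

arm_command(
  targets=[
    {"x": -0.003, "y": 0, "z": 0, "roll": 0, "grip": 0},
    {"x": -0.003, "y": 0, "z": 0, "roll": 0, "grip": 0},
    {"x": -0.003, "y": 0, "z": 0, "roll": 0, "grip": 0},
    {"x": -0.003, "y": 0, "z": 0, "roll": 0, "grip": 0},
    {"x": -0.003, "y": 0, "z": 0, "roll": 0, "grip": 0},
  ],
)

```text
time: 11.68
eef_pos: [0.5878, -0.3481, 0.0916]
orientation: [0.674, 0.739, 0.0, -0.0]
ft_force: [0.8, 0.3, 0.3]
gripper_width: 0.0428
finger_force: 0.0
```

```bash
python3 - <<'E'
from track import *
st(); r=look(("top","side"))
a=cv2.imread(f"raw_top_{r[0][0]:.3f}.png")[150:280,230:390]; b=cv2.imread(f"raw_side_{r[1][0]:.3f}.png")[130:230,210:330]
o=np.zeros((333,800,3),np.uint8); o[:325,:400]=cv2.resize(a,(400,325)); o[:,400:]=cv2.resize(b,(400,333)); cv2.imwrite("pics/ease.png",o)
E
```

```text
t 11.675 rackpos [ 0.0004 -0.3229  0.0916] xaxis yaw-90-rack 0.08 zax [-0.  0. -1.] q [-0.61  0.32  1.68  0.    1.14 -0.7 ] dq 0.036 F [0.76 0.27 0.29] w 0.0428
(11.675, 'top', (np.float64(-0.2487), [-0.1, -1.6], 0.62))
(11.725, 'side', None)
```

View pics/ease.png

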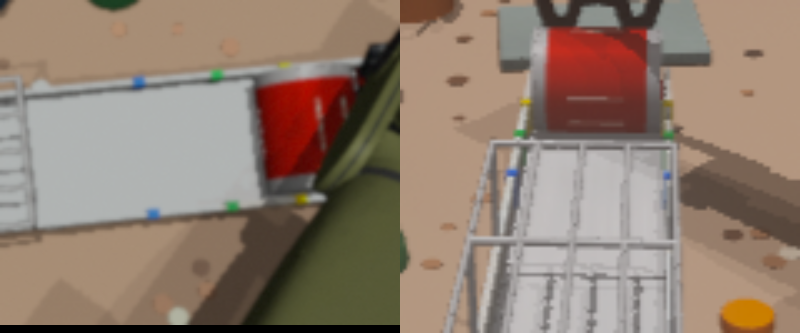

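The can is following the hand: its uphill edge is now at about (257,80–195), past the yellow marks. About 29 mm is left to the lip.

arm_command(
  targets=[
    {"x": -0.0025, "y": 0, "z": 0, "roll": 0, "grip": 0},
    {"x": -0.0025, "y": 0, "z": 0, "roll": 0, "grip": 0},
    {"x": -0.0025, "y": 0, "z": 0, "roll": 0, "grip": 0},
    {"x": -0.0025, "y": 0, "z": 0, "roll": 0, "grip": 0},
    {"x": -0.0025, "y": 0, "z": 0, "roll": 0, "grip": 0},
  ],
)

```text
time: 12.4
eef_pos: [0.5889, -0.3605, 0.0916]
orientation: [0.674, 0.739, -0.0, -0.0]
ft_force: [0.3, -1.0, -0.4]
gripper_width: 0.0428
finger_force: 0.0
```

arm_command(
  targets=[
    {"x": -0.0025, "y": 0, "z": 0, "roll": 0, "grip": 0},
    {"x": -0.0025, "y": 0, "z": 0, "roll": 0, "grip": 0},
    {"x": -0.0025, "y": 0, "z": 0, "roll": 0, "grip": 0},
    {"x": -0.002, "y": 0, "z": 0, "roll": 0, "grip": 0},
    {"x": -0.002, "y": 0, "z": 0, "roll": 0, "grip": 0},
  ],
)

```text
time: 13.02
eef_pos: [0.59, -0.3718, 0.0916]
orientation: [0.674, 0.739, 0.0, -0.0]
ft_force: [-0.1, -0.8, 0.5]
gripper_width: 0.0427
finger_force: 0.0
```

arm_command(
  targets=[
    {"x": -0.002, "y": 0, "z": 0, "roll": 0, "grip": 0},
    {"x": -0.002, "y": 0, "z": 0, "roll": 0, "grip": 0},
    {"x": -0.002, "y": 0, "z": 0, "roll": 0, "grip": 0},
    {"x": -0.002, "y": 0, "z": 0, "roll": 0, "grip": 0},
    {"x": -0.002, "y": 0, "z": 0, "roll": 0, "grip": 0},
  ],
)

```text
time: 13.65
eef_pos: [0.5909, -0.3818, 0.0916]
orientation: [0.674, 0.739, 0.0, -0.0]
ft_force: [0.2, -0.0, 0.8]
gripper_width: 0.0432
finger_force: 0.0
```

arm_command(
  targets=[
    {"x": -0.002, "y": 0, "z": 0, "roll": 0, "grip": 0},
    {"x": -0.002, "y": 0, "z": 0, "roll": 0, "grip": 0},
    {"x": -0.003, "y": 0, "z": 0, "roll": 0, "grip": 0},
    {"x": -0.004, "y": 0, "z": 0, "roll": 0, "grip": 0},
    {"x": -0.005, "y": 0, "z": 0, "roll": 0, "grip": 0},
  ],
)

```text
time: 14.28
eef_pos: [0.5924, -0.3979, 0.0916]
orientation: [0.674, 0.739, -0.0, -0.0]
ft_force: [0.6, 0.2, -0.7]
gripper_width: 0.0427
finger_force: 0.0
```

arm_command(
  targets=[
    {"x": -0.015, "y": 0, "z": 0, "roll": 0, "grip": 0},
    {"x": -0.025, "y": 0, "z": 0, "roll": 0, "grip": 0},
    {"x": -0.03, "y": 0, "z": -0.02, "roll": 0, "grip": 0},
    {"x": -0.03, "y": 0, "z": -0.03, "roll": 0, "grip": 0},
    {"x": -0.01, "y": 0, "z": -0.03, "roll": 0, "grip": 0},
  ],
)

```text
time: 14.9
eef_pos: [0.6019, -0.5099, 0.1721]
orientation: [0.675, 0.738, -0.0, 0.0]
ft_force: [0.4, 1.2, 0.7]
gripper_width: 0.0423
finger_force: 0.0
```

arm_command(
  targets=[
    {"x": 0, "y": -0.03, "z": -0.04, "roll": 0, "grip": 0},
    {"x": 0, "y": -0.05, "z": -0.03, "roll": 0, "grip": 0},
    {"x": 0, "y": -0.05, "z": 0, "roll": 0, "grip": 0},
    {"x": 0, "y": -0.04, "z": 0, "roll": 0, "grip": 0},
    {"x": 0, "y": 0, "z": 0, "roll": 0, "grip": 0},
  ],
)

```text
time: 15.52
eef_pos: [0.4306, -0.5241, 0.2422]
orientation: [0.675, 0.737, -0.0, 0.0]
ft_force: [-0.1, 0.1, -0.6]
gripper_width: 0.0429
finger_force: 0.0
```

```bash
python3 - <<'E'
from track import *
st(); r=look(("top","side"))
a=cv2.imread(f"raw_top_{r[0][0]:.3f}.png"); b=cv2.imread(f"raw_side_{r[1][0]:.3f}.png")
from plant import ctrl
m=model(ctrl.get_calibration("top"),-.291).reshape(-1,2).round().astype(int); cv2.polylines(a,[m],True,(255,255,0),1)
cv2.imwrite("pics/end.png",np.hstack([cv2.resize(a[120:280,80:400],(400,200)),cv2.resize(b[100:300,160:360],(400,200*1))])); 
cv2.imwrite("pics/end.png",np.hstack([cv2.resize(a[140:270,240:400],(400,325)),cv2.resize(b[110:240,200:360],(400,325))]))
E
```

```text
t 15.525 rackpos [-0.1719 -0.4841  0.2422] xaxis yaw-90-rack -0.12 zax [ 0.    -0.001 -1.   ] q [-0.96  0.18  1.58 -0.    1.38 -1.05] dq 0.044 F [-0.12  0.07 -0.6 ] w 0.0429
(15.525, 'top', (np.float64(-0.2645), [-0.1, -1.5], 0.34))
(15.575, 'side', None)
```

View pics/end.png

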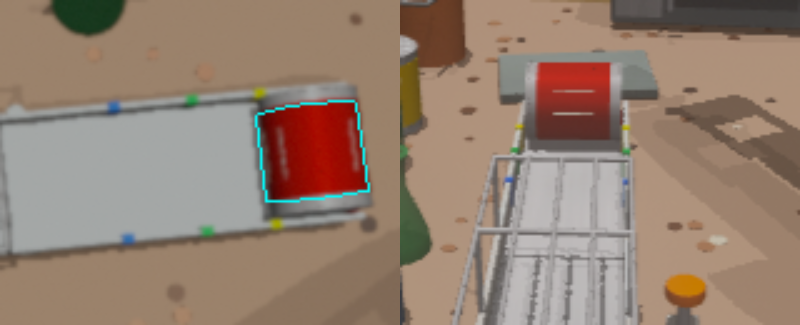

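The can lies against the lip, filling the outline drawn for y=-0.291. The plunger is down and the hand is clear, so I'm handing in.

```bash
python3 -c "
from plant import ctrl
print(ctrl.close_job())"
```

```text
the job is handed in; nothing more can be done
None
```

The job is handed in with no verdict returned: the last pictures show the can at rest against the red lip, plunger down and hand clear, after a catch and a stop of over 2 s between the green and yellow marks; speeds at the blue and green marks and contact forces were planned within limits but not measured.

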